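# Draw a bearing ball into the dish and present its lip to the housing

## Robot

A 6-joint arm with a two-finger parallel gripper is mounted at the origin on the work surface. World frame = base frame: x ahead of the robot, y to its left, z up, the work surface at z = 0. Lengths are in mm, angles in rad, forces in N, time in s.
With the tool pointing down it reaches from about 275 to 825 mm from the base axis. Payload 4.9 kg.
Tool frame: the origin (TCP) lies at the very end of the fingers, on their centre line; the grasp point (between the pads) lies 19 mm behind it; z points along the fingers, y is the direction in which the jaws open and shut (so a half turn about z gives the same grasp; the last joint's range is limited). The gripper opens to 85 mm and grips with 20 to 120 N. Pads are 22 mm wide; open, the fingers measure 114 mm over their backs; the gripper's body (76 mm by 85 mm) begins 54 mm behind the grasp point. The pads swing forward as they close: fully open they stand 13 mm farther back than shut.
Start: joints at [-1.271, 0.326, -0.193, 1.052, 0, 1.437], TCP at [231.191, -499.069, 231.281] pointing down, gripper open.
Joint ranges: [-2.65, 2.65], [-0.97, 1.79], [-1.3, 1.35], [-1.93, 2.1], [-1.47, 1.37], [-3.14, 3.14]. Speed limits (rad/s): [2.57, 2.57, 3.14, 3.14, 3.14, 3.14].

## Interface

Orientations are given as [roll, pitch, yaw] about the fixed x, y, z axes, in that order (R = Rz(yaw) Ry(pitch) Rx(roll)).
In Python, from bench import bot, solve_ik, imaging gives the robot as it stands. Calls block until the motion is done:
- bot.move_ptp(position, orientation): joint-space move of the TCP to a pose.
- bot.movel(position, rot=None, max_speed=150, threshold=None): straight line of the TCP; rot=None keeps the orientation; max_speed is the mean speed in mm/s. With threshold (N) it stops when the force on the tool has changed by that much, and returns True; else False.
- bot.move_j(angles): joint-space move.
- bot.grip(opening, effort=None): opening from 0.0 (shut) to 1.0 (fully open); effort is the grip in N (None keeps the last); returns when the fingers have stopped.
- bot.dwell(seconds).
- solve_ik(position, orientation): joint angles nearest the present ones, or None.
- bot.get_state(): the state.
- imaging.capture(name): name is "scene" or "top"; returns the picture (420x560x3 uint8, blue, green, red); there is no depth.
- imaging.camera_model(name): a dict with "K" (3x3 intrinsics, pixels), "position" and "rotation" of the camera in the world. Camera axes: x right, y up, looking along -z (the intrinsics and any distortion apply to the point x, -y, -z); pixel columns grow to the right and rows downward; lengths in mm; the calibration is good to about 2 mm. A picture is of the moment at which its call begins. camera_model takes no time and is no camera call.
A pose or a line that the arm cannot do raises bot.IKError and nothing moves.
- bot.sign_off(): hands the job in, once; it reports no verdict.
The state is a dict: "t": time; "qpos": joint angles; "joint_velocities": joint speeds; "effort": joint torques, N m; "tcp_pos": TCP position; "orientation": TCP orientation; "contact_force": force on the tool from outside, world axes, zero at the start; "wrist_torque": the same for the moment, N m; "opening": opening from 0.0 (shut) to 1.0 (fully open).
Only numpy, scipy, OpenCV 4.12 (cv2) and the standard library are available. Lean on these libraries where they do the work, as an engineer would, in place of code of your own. Each camera call takes 0.05 s, during which the arm holds its last target. There are 200 camera calls.

## Task

Draw one steel ball for the drum bearing: take the upright tab of the ball feeder's sprung slide, pull it out to its stop so that the ball drops and runs down the chute into the dish, and let the slide spring fully home. Then lift the dish by the middle of its handle, level, to a good ten centimetres above the feeder's base plate, and turn it a quarter turn so that its pouring lip points at the open round bearing housing (not at the lidded tin), keeping the ball in the middle of the dish. Finish still holding the dish there in the gripper, level and at rest, with the ball resting in its middle, and leave the housing, tin, spacer ring and jar where they are.

Things in the scene. Friction and masses are not known exactly. Their poses are not given: they have to be found in the camera images.
- feeder: ball feeder, fixed: base plate 270 x 150 x 6 mm (220 mm in front to 50 mm behind the origin), a grey square column and tube 40 mm across, 165 mm tall, a chute at its front. Origin on the table under the tube's axis. -x: the front, where the chute runs down to the dish; +y: the way the slide pulls out. The dish stands on the plate about 145 mm in front, its rim about 10 mm from the chute
- slide (a joint): how far the slide is pulled out along the feeder's +y axis: 0 home (shut), 0.040 m at its stop. A spring pulls it home with 3.6 N when shut, rising to 8.4 N at the stop; let go, it returns by itself. The ball, which lies in the tube on the slide, falls when the slide is pulled about 25 mm or more.
- slide_tab (a point): grip point of the slide's upright steel tab, 15 mm below its top. The tab is 10 mm thick along the feeder's y, 30 mm wide along x and stands 44 mm above the flat slide bar, whose top is 29 mm below this point. 75 mm is free between tab and column. Moves with the slide
- dish_grip (a point): middle of the dish's rigid handle, a level bar 12 mm thick (dish x), 16 mm tall, 142 mm long (dish y) arching over the dish; 114 mm above its underside, over its centre. Dish axes: -x to its pouring lip (tip 95 mm from the centre), z up. Steel dish, 134 mm across, rim 36 mm tall, 0.3 kg, nearly balanced under this point. At the start the lip points along the feeder's -x within 0.15 rad
- dish_floor (a point): centre of the dish's inner floor, 5 mm above its underside; flat to a radius of 12 mm, it then rises as a shallow cone (16 degrees) to a steep rim. Axes as for the dish's handle.
- ball_center (a point): centre of the loose steel ball, 25 mm in diameter, 64 g; it starts in the feeder's tube, its centre about 127 mm above the table, and lies 12.5 mm above the dish's floor when it rests in the dish.
- housing_mouth (a point): centre of the top of the open bearing housing, fixed: a dark round ring 100 mm across and 50 mm tall with a steel hub in its middle, on a grey foot 150 x 60 mm. It stands about 235 mm to the left or the right of the dish.
- tin_mid (a point): centre of the lidded aluminium tin, 94 mm across, 56 mm tall, on the side of the dish opposite the housing; a bystander.
- spacer: brass spacer ring lying flat near the feeder, 52 mm across, 22 mm tall; origin in the middle of its underside; a bystander.
- jar: small jar behind the feeder, 54 mm across, 70 mm tall; origin in the middle of its underside; a bystander.

How it is judged (in metres and radians):
On the way, in this order (a step that is already met when the one before it is completed fails the run):
1. the slide is pulled out to its stop (value of joint slide above 0.036 m), for 0.2 s.
2. the slide is home again and the ball lies in the dish on the feeder (value of joint slide below 0.004 m and horizontal distance between ball_center and dish_floor below 0.03 m and z of ball_center in the frame of dish_floor between 0 and 0.025 m), for 0.2 s.
3. the gripper has lifted the dish with the ball in it (height (world z) of dish_floor above 0.06 m and contact force between the fingers and dish above 1 N), for 0.2 s.
At the end, for the whole second after the job is handed in: Gripper holds the dish at rest, floor over 85 mm above the table, clear of the feeder, tilt under 0.12 rad; ball resting within 22 mm of its centre; housing over 120 mm ahead on the lip side, within 60 mm of the line through the lip; slide home (height (world z) of dish_floor above 0.085 m and contact force between the fingers and dish above 1 N and contact force between dish and feeder below 0.05 N and angle between dish_floor's own z axis and vertical below 0.12 rad and linear speed of dish below 0.03 m/s and angular speed of dish below 0.15 rad/s and horizontal distance between ball_center and dish_floor below 0.022 m and z of ball_center in the frame of dish_floor between 0.005 and 0.022 m and contact force between ball and dish above 0.1 N and contact force between ball and the fingers below 0.05 N and x of housing_mouth in the frame of dish_floor below -0.12 m and y of housing_mouth in the frame of dish_floor between -0.06 and 0.06 m and value of joint slide below 0.004 m); the arm keeps its last pose, push and grip.
It fails at once if the dish is tipped by more than 0.25 rad (angle between dish_floor's own z axis and vertical above 0.25 rad).
It fails at once if the dish is carried with the ball away from its middle (more than 32 mm off) (height (world z) of dish_floor above 0.03 m and horizontal distance between ball_center and dish_floor above 0.032 m).
It fails at once if the tin, spacer ring or jar is moved by more than 20 mm (distance of any of tin_mid, spacer, jar from where it was at the start of the episode above 0.02 m).
It also fails if it takes over 48 s, if anything falls off the work surface, if the arm or the gripper's body presses on something with over 40 N, if the wrist force passes 120 N, or if a joint passes its speed limit or range.

## Working session

There is one attempt and no reset: what is moved stays moved. The work goes in short steps, each a Python script; the robot and the scene stay as the last script left them, time stands still between calls to the robot, and variables do not carry over. Pictures are saved under pics/ and viewed, about 8 in all and at most 12, crops included, and the job is handed in when it is done.

```bash
mkdir -p pics; python3 - <<'E'
from bench import bot, solve_ik, imaging
import cv2, numpy as np
for n in ("scene","top"):
    im=imaging.capture(n); cv2.imwrite(f"pics/{n}0.png",im)
    m=imaging.camera_model(n); print(n,{k:np.round(np.array(v),4).tolist() if not isinstance(v,(str,dict)) else v for k,v in m.items()})
print(bot.get_state())
E
```

```text
scene {'K': [[390.0164, 0.0, 275.9839], [0.0, 390.0164, 217.8595], [0.0, 0.0, 1.0]], 'position': [955.6504, 388.971, 812.379], 'rotation': [0.6526, 0.0115, 2.292]}
top {'K': [[544.0358, 0.0, 283.5068], [0.0, 544.0358, 206.1326], [0.0, 0.0, 1.0]], 'position': [440.7242, 5.6301, 1101.3988], 'rotation': [0.1307, 0.0277, -1.5962]}
{'t': 0.1, 'qpos': array([-1.27120856e+00,  3.26847008e-01, -1.93512864e-01,  1.05199183e+00,
        2.08434635e-05,  1.43659892e+00]), 'joint_velocities': array([-0.00055275, -0.00144729,  0.00311149, -0.00010278,  0.00037864,
       -0.00014382]), 'effort': array([ 3.30587762e-03, -4.44238365e+01,  2.63038498e+01,  7.84412638e-03,
       -2.48250205e-05, -1.47429307e-05]), 'tcp_pos': array([ 231.02896295, -498.53967122,  230.58152583]), 'orientation': array([-3.14005405e+00, -2.28757380e-04,  4.33784982e-01]), 'contact_force': array([ 0.65337025, -0.16879057, -0.70486797]), 'wrist_torque': array([ 0.01038267,  0.01739041, -0.06509096]), 'opening': 0.9975917470011194}
```

View pics/scene0.png

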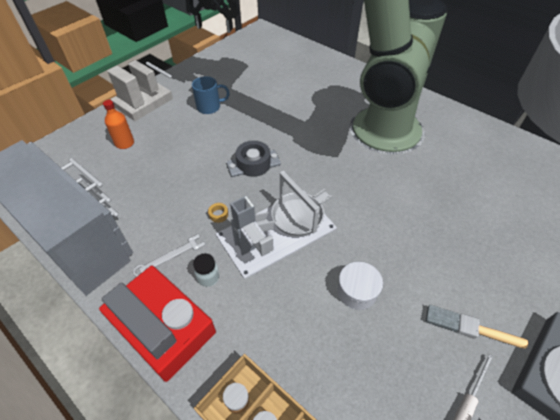

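View pics/top0.png

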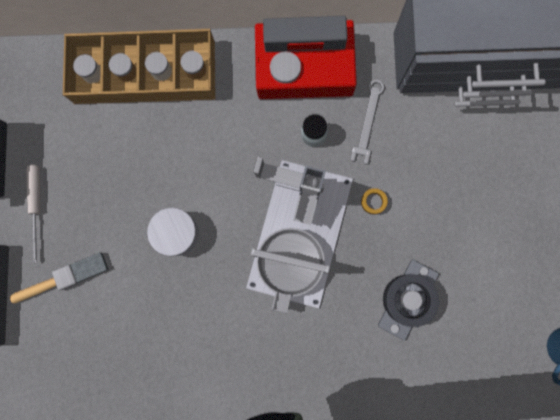

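The top view shows the feeder with its front towards the robot and the slide tab near (259,167). The dish is centred near (291,262) with its lip at (283,302). The housing is at about (410,298), the tin at (172,232), the spacer at (375,201) and the jar at (314,128). I'll enlarge a crop to measure more closely.

```bash
cat > h.py <<'E'
from bench import bot, solve_ik, imaging
import cv2, numpy as np
from scipy.spatial.transform import Rotation as R
def cam(n):
    m=imaging.camera_model(n); r=np.array(m["rotation"]); K=np.array(m["K"])
    return K,np.array(m["position"]),(R.from_euler("xyz",r).as_matrix() if r.shape==(3,) else r)
def ray(n,p):
    K,c,M=cam(n); d=np.linalg.inv(K)@[p[0],p[1],1]; d=M@[d[0],-d[1],-d[2]]; return c,d/np.linalg.norm(d)
def onz(n,p,z):
    c,d=ray(n,p); return c+d*(z-c[2])/d[2]
def tri(pt,ps):
    c1,d1=ray("top",pt); c2,d2=ray("scene",ps)
    s=np.linalg.lstsq(np.c_[d1,-d2],c2-c1,rcond=None)[0]; a=c1+s[0]*d1; b=c2+s[1]*d2
    return (a+b)/2,np.linalg.norm(a-b)
def proj(n,P):
    K,c,M=cam(n); q=M.T@(np.array(P)-c); u=K@[q[0],-q[1],-q[2]]; return u[:2]/u[2]
E
python3 - <<'E'
from h import *
im=cv2.imread("pics/top0.png"); c=im[150:320,235:365]; cv2.imwrite("pics/topc.png",cv2.resize(c,None,fx=3.5,fy=3.5,interpolation=3))
s=cv2.imread("pics/scene0.png"); c=s[160:280,200:350]; cv2.imwrite("pics/scc.png",cv2.resize(c,None,fx=5,fy=4.999,interpolation=3))
print("base?",proj("scene",[0,0,0]),proj("top",[440,0,0]))
for n,p,z in (("housing",(410,299),50),("tin",(172,232),56),("spacer",(375,201),11),("jar",(314,128),70)): print(n,onz("top",p,z).round(1))
E
```

```text
base? [386.02106484 128.29789025] [301.50459513 277.92253784]
housing [ 395.2 -204.    50. ]
tin [534.6 248.4  56. ]
spacer [ 589.9 -152.5   11. ]
jar [728.6 -32.5  70. ]
```

View pics/topc.png

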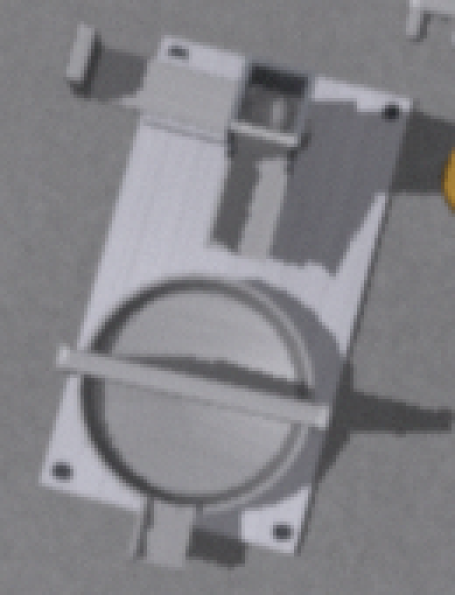

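View pics/scc.png

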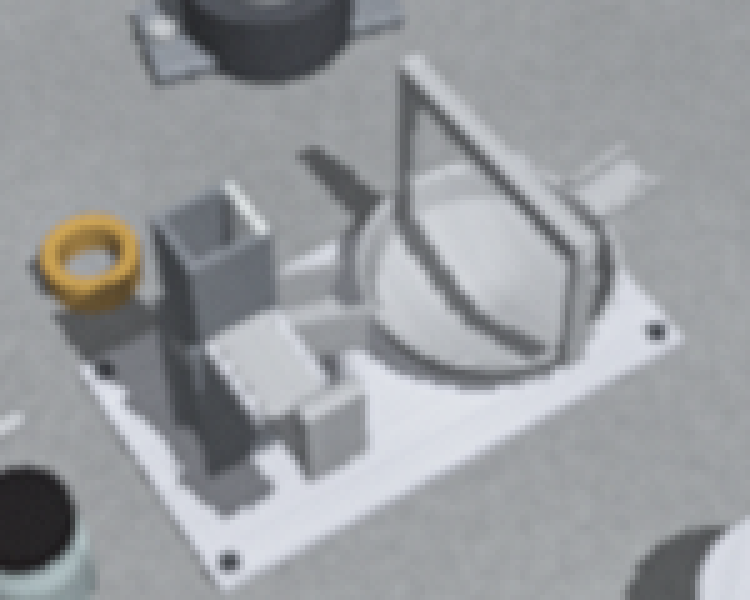

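The top crop shows the plate corners at (165,37), (411,100), (297,553) and (41,485). The handle ends are at (62,357) and (327,415), and the tab top is around (84,52). The scene crop shows the tab's top face at about (334,398) and the handle's top ends at (411,60) and (582,245).

```bash
python3 - <<'E'
from h import *
T=lambda x,y:((x+.5)/3.5-.5+235,(y+.5)/3.5-.5+150)
S=lambda x,y:((x+.5)/5-.5+200,(y+.5)/5-.5+160)
C=[onz("top",T(*p),6) for p in ((165,37),(411,100),(297,553),(41,485))]  # back-left,back-right,front-right,front-left
C=np.array(C);print(C.round(1))
ex=((C[0]+C[1])-(C[2]+C[3]))/2; ey=((C[0]+C[3])-(C[1]+C[2]))/2
print("len",np.linalg.norm(ex),np.linalg.norm(ey)); yaw=np.arctan2(ex[1],ex[0]); yaw2=np.arctan2(-ey[0],ey[1]); print("yaw",yaw,yaw2)
yaw=np.arctan2(ex[1]*270+(-ey[0])*150,ex[0]*270+ey[1]*150)
u=np.array([np.cos(yaw),np.sin(yaw),0]);v=np.array([-u[1],u[0],0])
o=C.mean(0)+u*85; print("yaw",yaw,"origin",o, "scene chk", [onz("scene",S(*p),6).round(1) for p in ((223,588),(685,337))])
# column top
tc=[onz("top",T(*p),165) for p in ((247,60),(313,72),(302,145),(230,130))]; print("col top",np.mean(tc,0))
for nm,a,b in (("h1",T(62,355),S(574,250)),("h2",T(327,413),S(411,62)),("tab",T(86,53),S(334,398)),):
    P,e=tri(a,b); d=P-o; print(nm,P.round(1),"gap",round(e,1),"feeder",(d@u).round(1),(d@v).round(1))
h=[onz("top",T(*p),128) for p in ((63,355),(327,414))]; m=np.mean(h,0); d=h[0]-h[1]
print("handle@128",m,np.linalg.norm(d),"dish yaw",np.arctan2(-d[0],d[1]),"feeder",(m-o)@u,(m-o)@v)
for z in (150,158): 
    P=onz("top",T(86,53),z);print("tab z",z,P,(P-o)@u,(P-o)@v)
    P=onz("scene",S(334,398),z);print("tab sc z",z,P,(P-o)@u,(P-o)@v)
E
```

```text
[[ 680.7   33.4    6. ]
 [ 638.8 -108.9    6. ]
 [ 380.8  -33.8    6. ]
 [ 422.4  110.6    6. ]]
len 269.1091946460507 149.33563797406308
yaw -0.2868962956217397 -0.28348211193041833
yaw -0.28609176192629754 origin [612.22126183 -23.67510026   6.        ] scene chk [array([678.3,  34. ,   6. ]), array([419.8, 111.5,   6. ])]
col top [611.28063815 -23.67076745 165.        ]
h1 [490.8  86.5 123.9] gap 2.2 feeder -147.6 71.4
h2 [455.6 -45.2 129.1] gap 4.3 feeder -144.2 -64.9
tab [639.2  71.6 156.5] gap 4.7 feeder -1.0 99.1
handle@128 [473.18018922  19.79499643 128.        ] 137.6640166854203 dish yaw -0.2452738566067685 feeder -145.65710526776394 2.4651298451297663
tab z 150 [642.08653054  70.23249213 150.        ] 2.1501760641048087 98.51876433045439
tab sc z 150 [634.71635494  70.47008477 150.        ] -4.987482127386386 96.66679936881732
tab z 158 [640.39334126  69.68927144 158.        ] 0.6791075398395883 97.51979683762211
tab sc z 158 [638.59249344  74.3168361  158.        ] -2.354465157218737 101.45106180326454
```

Triangulation puts the feeder origin at (612,-24) with yaw -0.286. The tab top is at about z 157, so its grip point is about (640,72,143). The handle middle is about (473,20,120), with dish yaw about -0.245. Next I grip the tab and take a picture before pulling.

```bash
cat >> h.py <<'E'
fyaw=-0.286; O=np.array([612.,-23.7,0]); U=np.array([np.cos(fyaw),np.sin(fyaw),0]); V=np.array([-U[1],U[0],0])
E
python3 - <<'E'
from h import *
rot=[np.pi,0,fyaw+np.pi]; P=O+100*V
def st(n): s=bot.get_state(); print(n,round(s["t"],2),s["tcp_pos"].round(1),s["contact_force"].round(1),round(s["opening"],3))
bot.move_ptp(list(P+[0,0,220]),rot); st("above")
r=bot.movel(list(P+[0,0,124]),max_speed=120,threshold=15); st(f"down {r}")
bot.grip(0.0,60); st("grip")
a=imaging.capture("scene")[130:290,190:370]; b=imaging.capture("top")[90:250,190:370]
cv2.imwrite("pics/g1.png",cv2.resize(np.hstack([a,b]),None,fx=2.2,fy=2.2,interpolation=3))
E
```

```text
above 2.59 [640.3  71.1 220.1] [-0.1  0.3  0.3] 0.998
down False 3.54 [640.9  72.2 124.8] [-0.1  0.6 -0.2] 1.003
grip 4.22 [640.   71.4 124.2] [-1.7 -3.4  2.5] 0.109
```

View pics/g1.png

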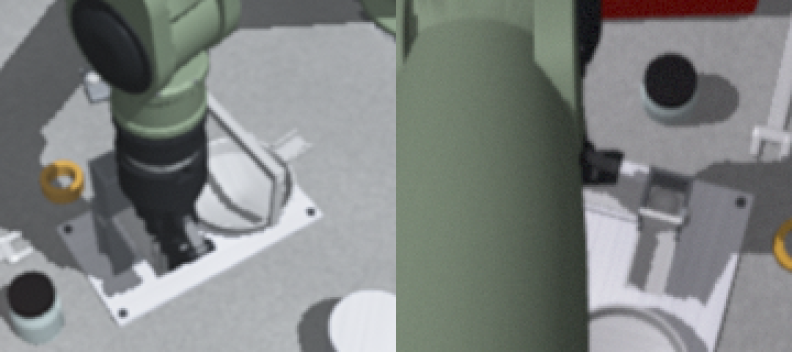

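The gripper has closed at 0.109 (about 9–10 mm), so it holds the tab, and nothing around it has moved. Now I pull.

```bash
python3 - <<'E'
from h import *
def st(n): s=bot.get_state(); print(n,round(s["t"],2),s["tcp_pos"].round(1),(s["contact_force"]@V).round(1),round(s["opening"],3)); return s
p0=st("start")["tcp_pos"]; p=O+100*V; p[2]=124
r=bot.movel(list(p+45*V),max_speed=40,threshold=25); s=st(f"pulled {r}"); print((s["tcp_pos"]-p0)@V)
bot.dwell(0.5); st("held")
q=s["tcp_pos"]; 
cv2.imwrite("pics/p1.png",imaging.capture("top")); cv2.imwrite("pics/p1s.png",imaging.capture("scene"))
bot.movel(list(p+3*V),max_speed=50); st("back")
bot.grip(1.0); st("open")
bot.movel(list(p+3*V+[0,0,106]),max_speed=120); st("up")
d=O-145*U; bot.move_ptp([d[0]-20,d[1]+260,330],[np.pi,0,1.326]); st("aside")
bot.dwell(0.3)
t=imaging.capture("top"); s=imaging.capture("scene")
cv2.imwrite("pics/a_t.png",t);cv2.imwrite("pics/a_s.png",s)
cv2.imwrite("pics/a1.png",cv2.resize(np.hstack([s[150:310,190:350],t[150:310,230:390]]),None,fx=2.5,fy=2.5,interpolation=3))
E
```

```text
start 4.32 [640.   71.5 124.2] -3.6 0.109
pulled False 5.59 [651.5 109.8 124. ] -21.9 0.11
39.93532938795944
held 6.09 [651.5 109.8 124. ] -21.8 0.11
back 7.18 [641.2  75.5 124.2] -3.5 0.106
open 7.91 [641.1  75.2 124. ] 0.1 0.999
up 8.94 [640.5  75.1 229.1] -1.4 0.997
aside 10.63 [453.1 277.  329.6] 0.1 1.001
```

View pics/a1.png

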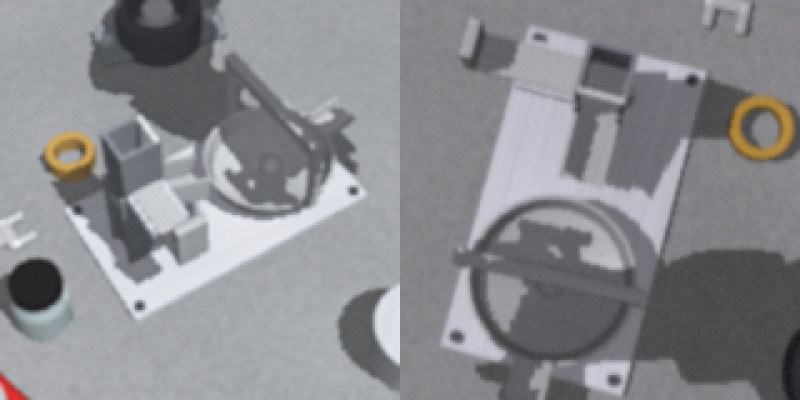

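The picture shows the slide home again and the ball in the dish near its middle, at about (271,165) in the scene half. I'll check that by casting a ray, then grasp the handle and lift slowly.

```bash
python3 - <<'E'
from h import *
H=np.array([473.2,20.0,0]); yaw=-0.25+np.pi/2
B=onz("scene",(190+270/2.5,150+164/2.5),23.5); print("ball",B.round(1),"off dish centre",(B-H)[:2].round(1))
rot=[np.pi,0,yaw]
def st(n): s=bot.get_state(); print(n,round(s["t"],2),s["tcp_pos"].round(1),s["contact_force"].round(1),round(s["opening"],3)); return s
bot.move_ptp(list(H+[0,0,200]),rot); st("above")
r=bot.movel(list(H+[0,0,101]),max_speed=80,threshold=12); st(f"down {r}")
if not r:
    bot.grip(0.3,50); st("pre"); bot.grip(0.0,50); st("grip")
    t=imaging.capture("top"); s=imaging.capture("scene")
    bot.movel(list(H+[0,0,121]),max_speed=25); bot.dwell(.3); st("lift20")
    s2=imaging.capture("scene")
    cv2.imwrite("pics/l1.png",cv2.resize(np.hstack([s[130:280,230:370],s2[130:280,230:370]]),None,fx=2.8,fy=2.8,interpolation=3))
E
```

```text
ball [466.6  21.8  23.5] off dish centre [-6.6  1.8]
above 12.15 [473.9  20.6 200.6] [-0.4 -0.4  0.4] 0.998
down False 13.53 [473.6  20.  101.5] [ 0.3 -0.5  0.2] 1.003
pre 14.13 [473.2  20.  101. ] [-0.7 -0.4 -1.1] 0.304
grip 14.4 [472.7  20.  100.6] [ 0.4 -0.1 -3.1] 0.14
lift20 15.75 [473.1  20.  120.9] [-0.7  0.3 -3. ] 0.132
```

View pics/l1.png

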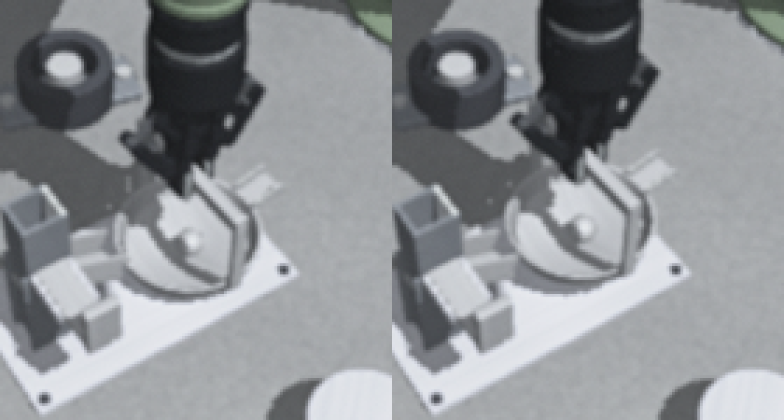

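The grip is on the handle and the force reads about 3 N, which fits the dish plus ball. The dish has risen level with the ball still near the middle, at (190,240) before and (583,228) after. Now the full lift and the turn towards the housing.

```bash
python3 - <<'E'
from h import *
H=np.array([473.2,20.0,0]); yaw=-0.25+np.pi/2; hs=np.array([395.2,-204.,0])
def st(n): s=bot.get_state(); print(n,round(s["t"],2),s["tcp_pos"].round(1),s["orientation"].round(3),s["contact_force"].round(1),round(s["opening"],3)); return s
Z=H+[0,0,216]
bot.movel(list(Z),max_speed=40); bot.dwell(.3); st("lifted")
d=hs-H; lip=np.arctan2(d[1],d[0]); dy=lip-np.pi; y2=dy+np.pi/2; turn=(y2-yaw+np.pi)%(2*np.pi)-np.pi; print("turn",turn)
for k in range(1,4):
    bot.movel(list(Z),rot=[np.pi,0,yaw+turn*k/3],max_speed=40) if False else bot.move_ptp(list(Z),[np.pi,0,yaw+turn*k/3]); st(k)
bot.dwell(1.0); st("end")
t=imaging.capture("top"); s=imaging.capture("scene"); cv2.imwrite("pics/f_t.png",t); cv2.imwrite("pics/f_s.png",s)
cv2.imwrite("pics/f1.png",cv2.resize(np.hstack([s[100:310,190:370],t[130:340,230:460]]),None,fx=1.95,fy=1.95,interpolation=3))
E
```

```text
lifted 18.62 [473.2  20.  216. ] [-3.142 -0.     1.321] [ 0.4  1.4 -3.7] 0.131
turn 1.4857132291041086
1 19.17 [473.2  20.  216. ] [ 3.142 -0.     1.814] [-0.5  0.2 -3.3] 0.134
2 19.71 [473.2  20.  216. ] [3.142 0.    2.308] [ 0.9  0.4 -3. ] 0.128
3 20.25 [473.2  20.  216. ] [ 3.142 -0.     2.803] [-0.3 -0.1 -3. ] 0.131
end 21.25 [473.2  20.  216. ] [3.142 0.    2.807] [ 0.3 -0.2 -3.5] 0.129
```

View pics/f1.png

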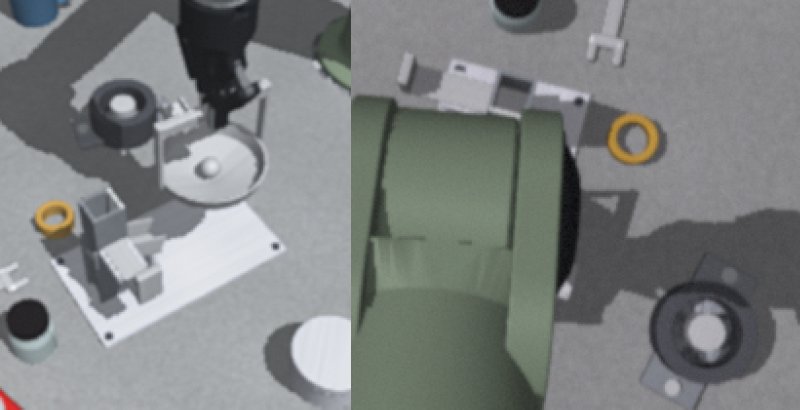

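The dish is now high and level, with its lip pointing at the housing and the ball in the middle at about (208,168) in the scene half. Before handing in I'll check the ball's offset, whether it is at rest, and how level the handle is.

```bash
python3 - <<'E'
from h import *
C=np.array([473.2,20.,0]); s0=cv2.imread("pics/f_s.png"); s1=imaging.capture("scene")
B=onz("scene",(190+208/1.95-.3,100+168/1.95-.3),138.5); print("ball off",(B-C)[:2].round(1))
print("img diff at dish",np.abs(s0[150:205,265:335].astype(int)-s1[150:205,265:335]).max())
dy=2.807-np.pi/2; a=np.array([-np.sin(dy),np.cos(dy),0])
for k in (71,-71): print("handle end top expected in crop px",((proj("scene",C+[0,0,243]+k*a)-[190,100])*1.95).round())
l=-np.array([np.cos(dy),np.sin(dy),0]); print("lip tip exp",((proj("scene",C+[0,0,155]+95*l)-[190,100])*1.95).round())
R_=np.array([395.2,-204,0])-C; print("housing in dish x,y",(-R_@l).round(1),(R_@a).round(1))
st=bot.get_state(); print(st["t"],np.abs(st["joint_velocities"]).max(),st["contact_force"].round(1))
bot.sign_off()
E
```

```text
ball off [-0.3 -2.8]
img diff at dish 7
handle end top expected in crop px [267.  81.]
handle end top expected in crop px [155. 127.]
lip tip exp [169. 110.]
housing in dish x,y -237.2 0.1
21.4 0.001154279571428471 [ 0.8 -0.4 -3.2]
the job is handed in; nothing more can be done
```

I drew one ball into the dish, then lifted the dish and turned it so its lip points at the open housing. I handed the job in at about 21 s of the 48 s allowed; no verdict was reported.

- **Slide:** I pulled the tab about 40 mm out to its stop, guided it back and let it go. The pictures show it home and the ball in the dish.
- **Dish:** I gripped the handle at its middle, lifted it straight up 115 mm (floor about 126 mm above the table) and turned it 1.49 rad.

**Last checks before handing in:**
- The ball was about 3 mm from the dish centre.
- The image around the dish did not change between two pictures, and the joints were at rest.
- The handle ends appeared within about 5 pixels (in the enlarged picture) of where a level handle should be.
- The housing was about 237 mm ahead of the dish centre and on the lip line. That figure uses the camera-measured housing position and assumes the dish is squared up in the fingers.
- The tool force was about 3 N, which fits the dish and ball hanging free.
- In the pictures I viewed, the housing, tin, spacer ring and jar looked unmoved; I did not re-measure them.

No check failed. The top camera's view of the dish was blocked by the arm at the end, so the final ball and level checks rest on the scene camera alone.

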